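Put the faulty relay into quarantine through the sprung gate

ROBOT

A 7-joint arm with a two-finger parallel gripper is mounted at the origin on a cart in front of the work surface, level with it; the furniture and walls round the work are solid. World frame = base frame: x ahead of the robot, y to its left, z up, the work surface at z = 0. Lengths are in m, angles in rad, forces in N, time in s.
With the tool pointing down it reaches from about 0.4 to 0.875 m from the base axis. Payload 19.3 kg.
Tool frame: the origin (TCP) lies between the finger pads; the fingertips stand r.tcp_to_tips ahead of it and the grasp point (between the pads) lies 5 mm behind it (r.tcp_to_tips is the distance from the TCP to the fingertips, in m); z points along the fingers, y is the line along which they close (so a half turn about z gives the same grasp; the last joint's range is limited). The gripper opens to 85 mm and grips with 20 to 120 N. Pads are 22 mm wide; open, the fingers measure 114 mm over their backs; the gripper's body (76 mm by 85 mm) begins 54 mm behind the grasp point. The pads swing forward as they close: fully open they stand 13 mm farther back than shut.
Start: joints at [1.112, 0.521, -0.036, 1.599, 0.021, 1.021, -0.113], TCP at [0.237, -0.578, 0.245] pointing down, gripper open.
Joint ranges: [-2.91, 2.91], [-0.3, 2.13], [-1.5, 1.42], [0.17, 2.43], [-1.26, 4.41], [0.16, 1.93], [-2.52, 2.52]. Speed limits (rad/s): [1.89, 1.89, 2.39, 2.39, 3.01, 3.01, 3.01].

INTERFACE

Orientations are given as [roll, pitch, yaw] about the fixed x, y, z axes, in that order (R = Rz(yaw) Ry(pitch) Rx(roll)).
In Python, from rig import r gives the robot as it stands. Calls block until the motion is done:
- r.move_to(position, orientation): joint-space move of the TCP to a pose.
- r.servo_line(position, rotation=None, feed=0.15): straight line of the TCP; rotation=None keeps the orientation; feed is the mean speed in m/s.
- r.set_joints(angles): joint-space move.
- r.move_gripper(opening): finger opening in m; the grip force is fixed at half the most; returns when the fingers have stopped.
- r.hold(seconds).
- r.solve_ik(position, orientation): joint angles nearest the present ones, or None.
- r.read_camera(name): name is "side" or "top"; returns a dict with "image" (384x512x3 uint8, red, green, blue), "intrinsics" (3x3 intrinsics, pixels), "origin" and "orientation" of the camera in the world. Camera axes: x right, y up, looking along -z (the intrinsics and any distortion apply to the point x, -y, -z); pixel columns grow to the right and rows downward; lengths in m; the calibration is good to about 2 mm. A picture is of the moment at which its call begins. There is no depth.
A pose or a line that the arm cannot do raises r.Unreachable and nothing moves.
- r.sign_off(): hands the job in; it is judged then, once.
Readings, each from a call of its own:
- r.read_t(): time.
- r.read_joint_positions(): joint angles.
- r.read_qvel(): joint speeds.
- r.read_effort(): joint torques, N m.
- r.read_tool_pos(): TCP position.
- r.read_ee_rot(): TCP orientation.
- r.read_ft_force(): force on the tool from outside, world axes, zero at the start.
- r.read_wrist_torque(): the same for the moment, N m.
- r.read_width(): finger opening in m.
- r.read_gripper_force(): force on a finger pad.
Only numpy, scipy, OpenCV 4.12 (cv2) and the standard library are available. Lean on these libraries where they do the work, as an engineer would, in place of code of your own. Each camera call takes 0.05 s, during which the arm holds its last target. There are 200 camera calls.

TASK

The relay standing on the worktop is faulty: put it away in the small quarantine tray. Do not lift it over the rails or the gate: stand it in the tray's open mouth and push it along the lane so that the relay itself, not the fingers, pushes the sprung gate open. Go on until the relay is far enough in to clear the gate's swing, and leave it standing there with the gate sprung shut behind it.

Things in the scene. Friction and masses are not known exactly. Their poses are not given: they have to be found in the camera images.
- relay_mid (a point): Centre (half-way up) of the loose upright plug-in relay: clear cap on a black foot, 22 mm (its x) by 29 mm (its y) by 41 mm high (solid 20 x 28 x 41), about 35 g, z up. On the tray floor its centre is 23.5 mm and its top 44 mm above the worktop. Grip it by its upper half, fingertips 20 mm or more above its underside, so that the fingers pass over rails and gate.
- tray: Low dark-floored metal tray with aluminium rails, 180 (its x) by 80 mm, fixed to the worktop. Origin at the centre of its underside; x runs along the lane from open mouth to closed end, y to the left. Floor top z = 3 mm; rails, gate and end wall reach z = 18 mm (post 19), open above. Gate plane x = -30 mm. Bay behind it: rail faces at y = +-29, end wall at x = 84 mm.
- mouth (a point): Point on the tray's floor in the open mouth before the gate, at tray x = -65, y = 0, z = 3 mm, axes as the tray: a relay centred here is clear of the gate. Flared rails begin at x = -64 mm.
- bay_mid (a point): Point on the tray's floor in the bay, at tray x = 52, y = 0, z = 3 mm, axes as the tray. The gate sweeps up to x = 25 mm, so a relay standing square clears the swing with its centre from about x = 40 to 70 mm.
- gate (a joint): Sprung gate across the lane: plain steel strip 54 mm long, z = 5 to 18 mm, 3 mm thick, on an upright hinge at tray x = -30, y = +26.5 mm. Angle in rad: 0 shut, up to 1.5 swung inwards (to tray +x); it cannot open outwards. A light spring (0.02 N m shut, 0.05 wide open) always swings it shut; a relay pushing it feels 1 to 3 N.

How it is judged:
On the way, in this order (a step that is already met when the one before it is completed fails the run):
1. the relay is low in the tray's mouth, before the shut gate (value of joint gate below 0.1 rad and x of relay_mid in the frame of tray between -0.1 and -0.038 m and y of relay_mid in the frame of tray between -0.03 and 0.03 m and z of relay_mid in the frame of tray below 0.036 m), for 0.1 s.
2. the relay, low in the lane, stands in the gateway and holds the gate open (value of joint gate above 0.5 rad and x of relay_mid in the frame of tray between -0.04 and 0.03 m and y of relay_mid in the frame of tray between -0.03 and 0.03 m and z of relay_mid in the frame of tray below 0.036 m), for 0.1 s.
At the end, for the whole second after the job is handed in: The relay stands upright (within 10 degrees) on the tray's floor in the bay behind the gate, between the rails, and the gate has sprung shut (within 0.1 rad) (value of joint gate below 0.1 rad and x of relay_mid in the frame of tray between -0.01 and 0.084 m and y of relay_mid in the frame of tray between -0.029 and 0.029 m and z of relay_mid in the frame of tray below 0.03 m and angle between relay_mid's own z axis and vertical below 0.17 rad); the robot touches nothing.
It fails at once if the fingers push or hold the gate (more than 0.5 N) (contact force between the fingers and gate above 0.5 N).
It also fails if it takes over 40 s, if anything falls off the work surface, if the arm or the gripper's body presses on something with over 40 N, if the wrist force passes 120 N, or if a joint passes its speed limit or range.

## Working session

There is one attempt and no reset: what is moved stays moved. The work goes in short steps, each a Python script; the robot and the scene stay as the last script left them, time stands still between calls to the robot, and variables do not carry over. Pictures are saved under pics/ and viewed, at most 10 in all, crops included, and the job is handed in when it is done.

```bash
mkdir -p pics; ls
python3 - <<'E'
from rig import r
import cv2,numpy as np
np.set_printoptions(precision=4,suppress=True)
for n in("top","side"):
    c=r.read_camera(n); cv2.imwrite(f"pics/{n}0.png",c["image"][:,:,::-1])
    print({k:v for k,v in c.items() if k!="image"})
print(r.tcp_to_tips,r.read_t(),r.read_ee_rot(),r.read_width())
E
```

```text
pics
{'intrinsics': array([[418.9417,   0.    , 251.3791],
       [  0.    , 418.9417, 189.8087],
       [  0.    ,   0.    ,   1.    ]]), 'origin': array([0.3843, 0.0419, 0.8863]), 'orientation': array([ 0.1533,  0.0327, -1.5449])}
{'intrinsics': array([[420.489 ,   0.    , 253.2248],
       [  0.    , 420.489 , 188.3826],
       [  0.    ,   0.    ,   1.    ]]), 'origin': array([0.1432, 0.5927, 0.632 ]), 'orientation': array([ 0.8551, -0.0169, -2.4832])}
0.014 0.1 [-3.1406  0.0001  0.3888] 0.08553456515524911
```

View pics/top0.png

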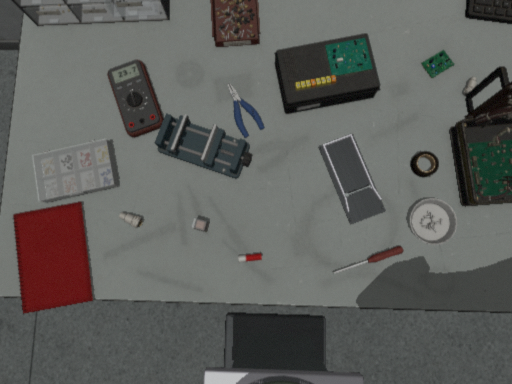

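View pics/side0.png

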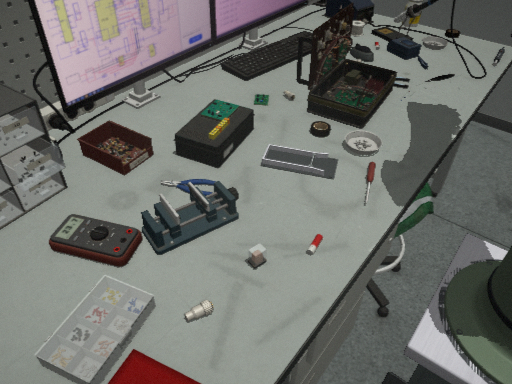

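The top view shows the relay at about (201,224). The tray runs from its closed end near (337,140) to its open mouth near (368,215), with the gate near (363,190). In the side view the relay is at (258,256) and the tray at (300,160). I'll zoom in on both.

Run:
```python
import cv2,numpy as np
t=cv2.imread("pics/top0.png");s=cv2.imread("pics/side0.png")
f=lambda im,x,y,w,h,k:cv2.resize(im[y:y+h,x:x+w],None,fx=k,fy=k,interpolation=cv2.INTER_CUBIC)
a=np.hstack([f(t,310,125,80,100,4),f(s,250,130,100,60,4)[:, :400]]) if 0 else None
C=np.zeros((600,800,3),np.uint8)
C[:600,:480]=f(t,310,125,80,100,6)      # 6x
C[:240,480:720]=f(t,186,209,30,30,8)
C[260:500,480:720]=f(s,243,241,30,30,8)
cv2.imwrite("pics/z1.png",C)
```

```text
(no output)
```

View pics/z1.png

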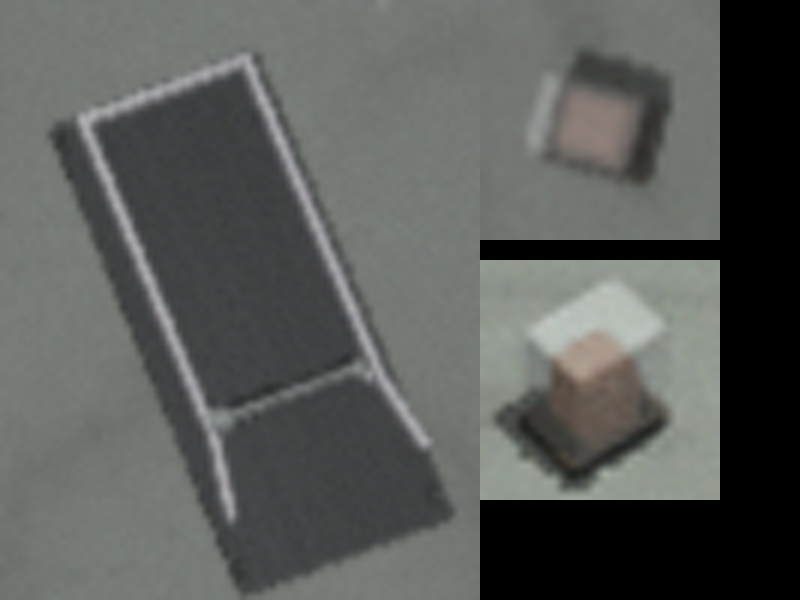

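Zoomed top view: the bay's inner corners are at crop (94,126) and (245,73), the hinge post is on the left at (222,418), and the gate's free end is at (360,368). The mouth floor corners are at (245,592) and (452,515). The relay's white cap top shows clearly in the side crop, and its dark foot shows in both views.

```bash
cat > h.py <<'E'
import cv2,numpy as np
from scipy.spatial.transform import Rotation as Ro
np.set_printoptions(precision=4,suppress=True)
CAM={"top":((418.9417,251.3791,189.8087),[0.3843,0.0419,0.8863],[0.1533,0.0327,-1.5449]),
"side":((420.489,253.2248,188.3826),[0.1432,0.5927,0.632],[0.8551,-0.0169,-2.4832])}
def cast(n,px,z):
    (f,cx,cy),o,e=CAM[n]; px=np.atleast_2d(px).astype(float)
    d=np.c_[(px[:,0]-cx)/f,-(px[:,1]-cy)/f,-np.ones(len(px))]@Ro.from_euler("xyz",e).as_matrix().T
    return np.array(o)+d*((np.atleast_1d(z)-o[2])/d[:,2])[:,None]
def fit2d(L,W):  # rigid
    L,W=np.array(L,float),np.array(W)[:,:2]; a,b=L-L.mean(0),W-W.mean(0)
    th=np.arctan2((a[:,0]*b[:,1]-a[:,1]*b[:,0]).sum(),(a*b).sum())
    R=np.array([[np.cos(th),-np.sin(th)],[np.sin(th),np.cos(th)]]); t=W.mean(0)-R@L.mean(0)
    return th,t,(W-(L@R.T+t))
E
python3 - <<'E'
from h import *
c=np.array([(94,126),(245,73),(222,418),(360,368),(245,592),(452,515),(55,130)])
L=np.array([(84,29),(84,-29),(-30,26.5),(-30,-27.5),(-90,40),(-90,-40),(90,40)])/1000
z=np.array([18,18,18,18,3,3,3])/1000
W=cast("top",c/6+[310-.4,125-.4],z)
th,t,res=fit2d(L,W); print("tray",th,t,res*1000)
o=np.array([243,241])-.4
cap=cast("side",(np.array([(525,330),(615,280),(667,325),(578,368)])-[480,260])/8+o,.041)
foot=cast("side",(np.array([(522,422),(574,474),(668,418)])-[480,260])/8+o,.0)
print(cap,cap.mean(0),np.linalg.norm(np.diff(cap,axis=0),axis=1));print(foot,np.linalg.norm(np.diff(foot,axis=0),axis=1),(foot[0]+foot[2])/2)
ft=cast("top",(np.array([(580,52),(670,75),(648,182),(550,155)])-[480,0])/8+np.array([186,209])-.4,.003)
print(ft,ft.mean(0),np.linalg.norm(np.diff(ft,axis=0),axis=1))
E
```

```text
tray 0.37821200843847563 [ 0.5496 -0.1377] [[-1.0775 -0.7282]
 [-2.2827  0.0134]
 [ 0.602  -0.3311]
 [-0.7972  2.1615]
 [ 2.4079 -1.035 ]
 [ 1.4597  1.2506]
 [-0.3122 -1.3312]]
[[0.454  0.1895 0.041 ]
 [0.447  0.1645 0.041 ]
 [0.4294 0.168  0.041 ]
 [0.4376 0.1909 0.041 ]] [0.442  0.1782 0.041 ] [0.026  0.018  0.0243]
[[0.4584 0.1846 0.    ]
 [0.4392 0.1892 0.    ]
 [0.4318 0.1619 0.    ]] [0.0198 0.0283] [0.4451 0.1732 0.    ]
[[0.4634 0.1861 0.003 ]
 [0.4578 0.1619 0.003 ]
 [0.4294 0.1665 0.003 ]
 [0.4359 0.1928 0.003 ]] [0.4466 0.1768 0.003 ] [0.0249 0.0288 0.0271]
```

Run:
```python
from h import *
from rig import r
p=[.4447,.1755]; o=[np.pi,0,-.25]
for q in ([.48,-.165,.1],[.5979,-.1185,.04]): print(r.solve_ik(q,[np.pi,0,.378]))
r.move_to([*p,.13],o); r.servo_line([*p,.06],feed=.1)
for n in("side","top"):
    c=r.read_camera(n); im=c["image"][:,:,::-1]
    x,y=((208,196) if n=="side" else (151,174))
    cv2.imwrite(f"pics/{n}1.png",cv2.resize(im[y:y+100,x:x+100],None,fx=5,fy=5,interpolation=2))
print(r.read_t(),r.read_tool_pos(),r.read_ee_rot())
```

```text
[ 0.3319  0.5585 -0.1563  2.0167  0.1518  0.5771 -1.1212]
[ 0.2029  0.7709 -0.1535  1.7646  0.1844  0.6201 -1.2511]
3.8333 [0.445  0.1757 0.0606] [-3.1409 -0.0007 -0.25  ]
```

View pics/side1.png

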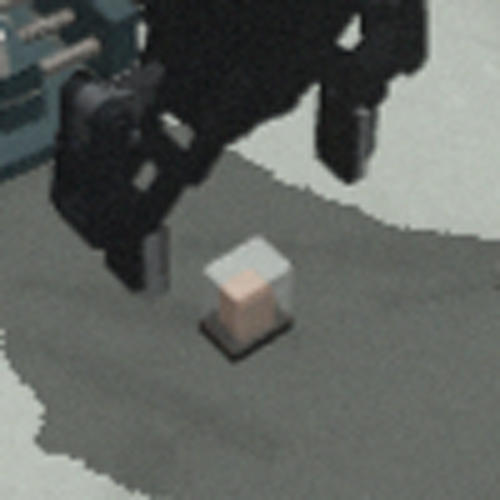

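The open fingers straddle the relay. With the shadow out of the way, its foot corners are at crop (200,325), (235,360), (293,322) and its cap corners at (205,268), (258,236), (293,265). I'll correct the grasp pose from these, then grip.

Run:
```python
from h import *
from rig import r
o=np.array([208,196])-.4
cap=cast("side",np.array([(205,268),(258,236),(294,265),(240,298)])/5+o,.041)
foot=cast("side",np.array([(200,325),(235,360),(293,322)])/5+o,.0)
c1=cap.mean(0)[:2]; c2=((foot[0]+foot[2])/2)[:2]; v=foot[1]-foot[2]
yaw=np.arctan2(v[1],v[0])-np.pi/2; v2=cap[0]-cap[1]; print(c1,c2,yaw,np.arctan2(v2[1],v2[0])-np.pi/2)
c=(c1+c2)/2; print(c)
if np.linalg.norm(c-[.4447,.1755])>.008: raise SystemExit("check")
o=[np.pi,0,-.25]
r.servo_line([*c,.06]); r.servo_line([*c,.0355],feed=.06)
print(r.read_ft_force()); r.move_gripper(.015)
print(r.read_width(),r.read_gripper_force(),r.read_ft_force())
r.servo_line([*c,.10])
r.move_to([.478,-.166,.10],[np.pi,0,.378])
print(r.read_width(),r.read_tool_pos(),r.read_t())
for n in("side","top"):
    im=r.read_camera(n)["image"][:,:,::-1]
    x,y=((250,90) if n=="side" else (300,130))
    cv2.imwrite(f"pics/{n}2.png",cv2.resize(im[y:y+120,x:x+120],None,fx=5,fy=5,interpolation=2))
```

```text
[0.4414 0.1781] [0.4456 0.1727] -0.2183211396251492 -0.23232249010202755
[0.4435 0.1754]
[ 0.0755  0.3473 -0.1407]
0.026578681400409466 58.58056604862213 [-2.2601 -0.1043  8.9172]
0.0267461035507856 [ 0.4782 -0.1649  0.0996] 7.125
```

View pics/side2.png

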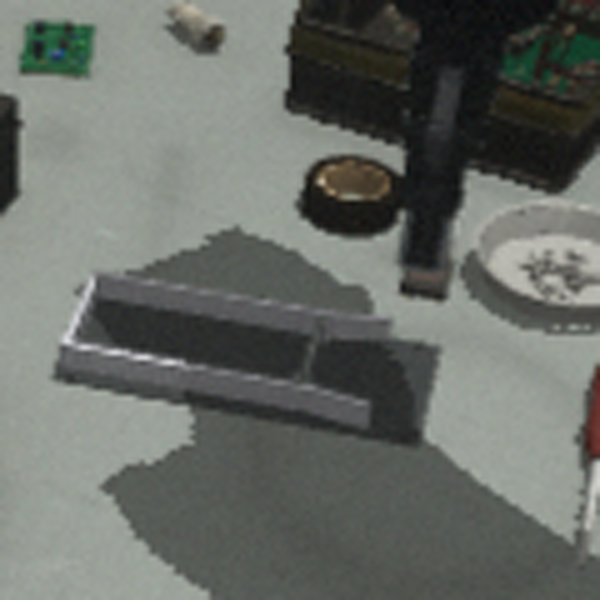

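The relay is held (width 26.6 mm) above the mouth. In the side crop the mouth floor corners are at (420,443) and (440,347), and the bay's rail corners at (65,347) and (95,275). I'll cross-check the tray pose from this view before lowering.

Run:
```python
from h import *
from rig import r
o=np.array([250,90])-.4
L=np.array([(-90,40),(-90,-40),(87,31),(87,-31),(-30,-27.5)])/1000
W=cast("side",np.array([(420,443),(440,347),(62,350),(95,275),(322,322)])/5+o,[.003,.003,.018,.018,.018])
th,t,res=fit2d(L,W); print(th,t,res*1000)
th,t=.378,np.array([.5496,-.1377])
R=np.array([[np.cos(th),-np.sin(th)],[np.sin(th),np.cos(th)]])
P=lambda x,y,z:[*(R@[x,y]+t),z]
r.servo_line(P(-.078,-.001,.06)); r.servo_line(P(-.078,-.001,.0395),feed=.06)
r.servo_line(P(-.063,-.001,.0395),feed=.06); r.hold(.3)
print(r.read_ft_force(),r.read_tool_pos(),r.read_t())
im=r.read_camera("side")["image"][:,:,::-1]
cv2.imwrite("pics/side3.png",cv2.resize(im[100:190,250:350],None,fx=6,fy=6,interpolation=2))
```

```text
0.40525080927166507 [ 0.5483 -0.1338] [[ 2.436  -1.3323]
 [ 0.5394 -0.3068]
 [-0.5254  1.5736]
 [-0.3024 -2.2787]
 [-2.1476  2.3442]]
[-0.6761  0.0723  0.4022] [ 0.4913 -0.162   0.0395] 8.8333
```

View pics/side3.png

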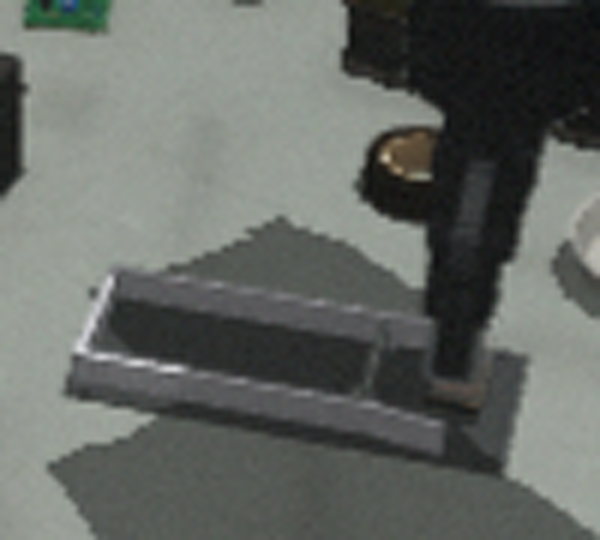

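The relay sits low in the mouth near (458,390), midway between the rails, with the shut gate ahead at (375,360). I'll average the two tray estimates and push through in steps, watching the force.

Run:
```python
from h import *
from rig import r
th,t=.388,np.array([.549,-.1362])
R=np.array([[np.cos(th),-np.sin(th)],[np.sin(th),np.cos(th)]])
P=lambda x,y,z:[*(R@[x,y]+t),z]
o=[np.pi,0,th]
for x in(-.05,-.035,-.02,-.005,.01,.03,.052):
    r.servo_line(P(x,-.002,.0395),o,feed=.05); f=r.read_ft_force(); print(x,R.T@f[:2],f[2],r.read_width())
    if x==-.005: r.hold(.3)
    if abs(f).max()>15: print("STOP");break
r.hold(.5); print(r.read_t())
im=r.read_camera("side")["image"][:,:,::-1]
cv2.imwrite("pics/side4.png",cv2.resize(im[100:190,250:350],None,fx=6,fy=6,interpolation=2))
```

```text
-0.05 [0.6316 0.2277] -0.6389852227423808 0.02687856468944479
-0.035 [-2.0914 -2.5443] 0.6240768995030417 0.02670397236616542
-0.02 [-0.2017 -2.0165] -0.37008784668105704 0.026987391301157612
-0.005 [ 0.3268 -0.3945] -0.07364740160468386 0.026486430121906216
0.01 [-0.4333 -0.8174] -0.5304366794663049 0.026673882974884686
0.03 [ 0.6664 -1.2135] 0.37707652015589366 0.02686991483295127
0.052 [-0.4247 -0.502 ] -1.0572421053388306 0.026657472510333024
13.0333
```

View pics/side4.png

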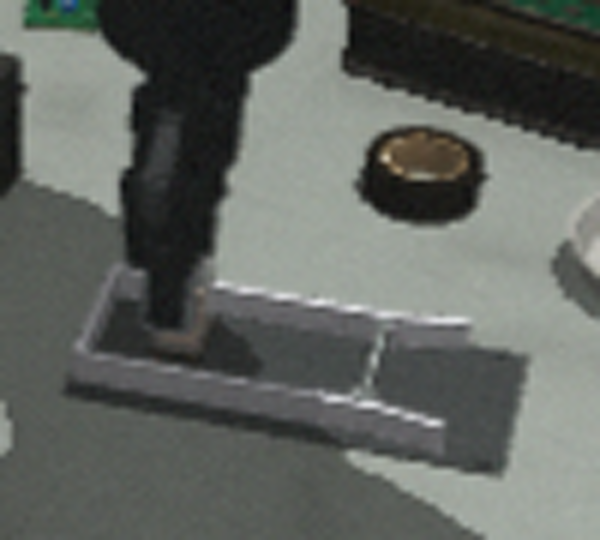

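The gate has shut again (line from (383,325) to (368,395)). The relay stands in the bay around (178,335). Next I lower it until it touches, release and retreat.

Run:
```python
from h import *
from rig import r
p=r.read_tool_pos(); z=.0395
while z>.0365:
    z-=.0005; r.servo_line([p[0],p[1],z],feed=.02); r.hold(.1); f=r.read_ft_force()[2]; print(z,f)
    if f>3: break
r.move_gripper(.05); print(r.read_width(),r.read_ft_force())
r.servo_line([p[0],p[1],.10],feed=.08); r.servo_line([p[0],p[1],.2])
r.move_to([.45,.15,.25],[np.pi,0,.388]); r.hold(.3)
print(r.read_t())
C=np.zeros((540,800,3),np.uint8)
im=r.read_camera("side")["image"][:,:,::-1]; C[:450,:500]=cv2.resize(im[100:190,250:350],None,fx=5,fy=5,interpolation=2)
im=r.read_camera("top")["image"][:,:,::-1]; C[:400,500:800]=cv2.resize(im[130:230,315:390],None,fx=4,fy=4,interpolation=2)
cv2.imwrite("pics/fin.png",C)
```

```text
0.039 0.112969624040891
0.0385 8.002783949023542
0.05003742295678773 [-0.7364  0.7151  0.1685]
17.35
```

View pics/fin.png

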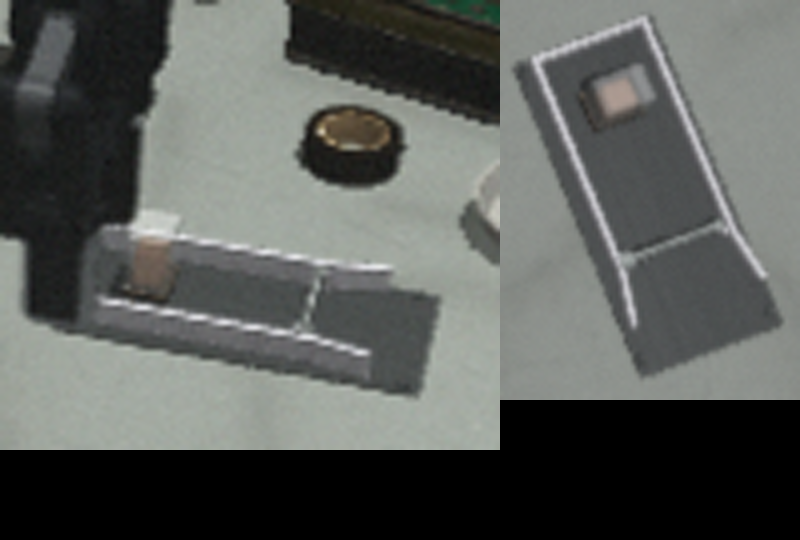

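The relay stands upright and square in the bay (top crop (615,95)). The gate is shut (line from (628,260) to (722,226)) and the gripper is clear, so I'll hand in.

```bash
python3 -c "
from rig import r
print(r.sign_off())"
```

```text
the job is handed in; nothing more can be done
None
```

I pushed the relay through the sprung gate, and the last pictures show it upright in the bay with the gate shut and the gripper clear; I handed the job in at about 17 s, and sign-off returned no verdict.

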